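Set out the writing place round the ink stone

ROBOT

A 6-joint arm with a two-finger parallel gripper is mounted at the origin on a cart in front of the work surface, level with it; the furniture and walls round the work are solid. World frame = base frame: x ahead of the robot, y to its left, z up, the work surface at z = 0. Lengths are in m, angles in rad, forces in N, time in s.
With the tool pointing down it reaches from about 0.35 to 0.85 m from the base axis. Payload 8.1 kg.
Tool frame: the origin (TCP) lies between the finger pads; the fingertips stand 11 mm ahead of it and the grasp point (between the pads) lies 8 mm behind it (robot.tips_ahead is the distance from the TCP to the fingertips, in m); z points along the fingers, y is the line along which they close (so a half turn about z gives the same grasp; the last joint's range is limited). The gripper opens to 93 mm and grips with 3 to 60 N. Pads are 15 mm wide; open, the fingers measure 128 mm over their backs; the gripper's body (75 mm by 188 mm) begins 65 mm behind the grasp point.
Start: joints at [-1.331, 0.13, 1.488, -0, 1.523, -0.085], TCP at [0.191, -0.569, 0.23] pointing down, gripper open.
Joint ranges: [-2.96, 2.96], [-0.89, 2.26], [0.02, 2.5], [-1.34, 4.48], [0, 2.73], [-2.66, 2.66]. Speed limits (rad/s): [2.39, 2.39, 2.79, 3.14, 3.14, 3.14].

INTERFACE

Orientations are given as a rotation vector (axis times angle).
In Python, from plant import robot gives the robot as it stands. The module is installed in compiled form; this text tells all that it offers.
- The arm moves only by the tool move_arm, never from a script. Its argument "deltas" is one flat list of numbers, 7 for each row, row after row: the shift along the tool's x, y, z in m, then the turn, a rotation vector about the tool's x, y, z in rad, then the opening, from 0 (shut) to 1 (fully open). A call has 1 to 12 rows; each row is the pose to reach, as a shift and turn from the pose commanded when the call began, along the tool's axes at that moment; what a row does not reach only later rows make up. A row lasts 1/8 s, in which the tool goes at most 62.5 mm and 10.7 degrees, less where a joint would pass 70% of its speed; a pose out of reach is approached as far as the arm can. A call with a gripper value outside its range is refused whole. The fingers move at their own pace and stop on an object; "squeeze" is the grip in N (left out, the last holds). Time passes only in rows, so rows that repeat a pose let the fingers close. It gives the time, the measured TCP pose, the force, the opening and the grip force at its end, in the units of the state.
- robot.read_state(): the state, without advancing time (a new reading comes with each control period).
- robot.read_camera(name): name is "scene" or "top" or "wrist"; returns (picture, depth): 400x640x3 uint8, red, green, blue; 400x640 float32, m along the optical axis (not along the pixel's ray), 0 where there is no reading.
- robot.camera_model(name): a dict with "K" (3x3 intrinsics, pixels), "R" (3x3) and "t" (3): a world point X has camera coordinates R X + t; the wrist camera has in their place "tool_from_camera" (4x4, takes a point from camera to tool coordinates, whose origin is the TCP and whose axes are the flange's). Camera axes: x right, y down, z forward; pixel columns grow to the right and rows downward; lengths in m; the calibration is good to about 2 mm. A picture is of the moment at which its call begins: read the wrist's pose just before it. camera_model takes no time and is no camera call.
- robot.close_job(): hands the job in; it is judged then, once.
Trained networks look in the newest picture that a camera, given by its name, has taken for a name from the list of things; names that differ only in an ending like _2 or _b are one class to them, and where a whole thing is asked for, a point or a joint stands for the part that bears it (a point fixed in the world has none). Each returns a list of dicts, best first, with "confidence" (0 to 1); they miss things now and then, are a little off and sometimes report something else, mostly with a low value. They report only what shows in the picture. A call takes as long as a camera call. They do not tell look-alikes from the thing itself.
- robot.recognise(camera, label): "uv" ([column, row] in pixels, amid what is visible of it).
The state is a dict: "t": time; "q": joint angles; "dq": joint speeds; "joint_torque": joint torques, N m; "tool_pos": TCP position; "orientation": TCP orientation; "force": force on the tool from outside, world axes, zero at the start; "wrist_torque": the same for the moment, N m; "opening": finger opening in m; "gripper_force": force on a finger pad.
Only numpy, scipy, OpenCV 4.12 (cv2) and the standard library are available. Lean on these libraries where they do the work, as an engineer would, in place of code of your own. Each camera call takes 0.05 s, during which the arm holds its last target. There are 200 camera calls.

TASK

Set out the writing place for the next pupil: lay the grey lidded tin flat in the middle of the pile of copybooks, its long side along the pile's long side, and stand the stone seal upright in the middle of the tin's lid. Lay the ink stick in the middle of the ink stone's raised grinding flat, pointing along the stone, and set the brush rest down on the table to the left of the stone (its left long side as seen from the robot), parallel to it, level with its middle and with about 30 mm of clear table between them. Leave the stone where it lies, do not knock the bowl, the ink bottle or the glue stick about, and let go of everything.

Things in the scene. Friction and masses are not known exactly. Their poses are not given: they have to be found in the camera images.
- clip_tin: grey lidded metal tin of clips with a pale patch on the lid, 52 (its x) x 76 (its y) x 22 mm, lying on the table; the lid is fixed. Origin: centre of the underside; z up. 90 g, give or take
- seal: plain greenish stone seal, a square pillar 24 x 24 x 55 mm with a flat top, standing upright on the table. Origin: centre of the underside; z up, along the pillar. 70 g, give or take
- ink_stick: black ink stick, a flat bar 20 (its x) x 75 (its y) x 10 mm with a gilt patch, lying flat on the table. Origin: centre of the underside; z up. 35 g
- brush_rest: white porcelain brush rest shaped like a range of three peaks, 20 (its x) x 64 (its y) x 19 mm, the middle peak the highest (outer peaks about 14 mm), standing on the table. Origin: centre of the underside; z up. 45 g
- stone: black slate ink stone, 68 (its x) x 118 (its y) x 15 mm, 0.28 kg, loose on the table. Origin: centre of the underside; +y along its length, roughly away from the robot, +x to the right. The raised grinding flat (58 x 76 mm, 15 mm above the table, level with the rim) is at the near end, its middle at y = -21 mm; the sunken well (6 mm deep) is at the far end (+y)
- copybooks: pile of thin copybooks with grey and brown covers, 108 (its x) x 150 (its y) mm, lying on the table with its long side roughly pointing away from the robot; it does not move. Its height differs from start to start, 12 to 34 mm above the table. Origin: centre of its top face; z up, y along its long side
- ink_bowl: bystander: dark round ink bowl, 100 x 114 x 48 mm, on the newspaper; origin at the underside
- ink_bottle: bystander: white squeeze bottle of ink with a dark nozzle, 42 mm across, 110 mm high, standing; origin: centre of the underside
- glue_stick: bystander: white glue stick with a blue cap, 25 mm across, 88 mm high, standing; origin: centre of the underside
Not all that is in view belongs to the job. There is more than one size of the ink_stick; the one meant has the size given above.

How it is judged:
At the end, for the whole second after the job is handed in: Tin flat on the pile, within 15 mm of its middle, seal upright on it within 12 mm of the centre; stick flat on the grinding flat, within 12 mm across, 15 mm along; rest on the table, 15 to 45 mm left of the stone, within 15 mm of its middle; long sides within 0.25 rad; all at rest (horizontal distance between clip_tin and copybooks below 0.015 m and z of clip_tin in the frame of copybooks between -0.006 and 0.006 m and angle between clip_tin's own z axis and vertical below 0.1 rad and angle between the y axis of clip_tin and the y axis of copybooks, either way round below 0.25 rad and horizontal distance between seal and clip_tin below 0.012 m and z of seal in the frame of clip_tin between 0.016 and 0.028 m and angle between each of seal, ink_stick, brush_rest's own z axis and vertical below 0.12 rad and x of ink_stick in the frame of stone between -0.012 and 0.012 m and y of ink_stick in the frame of stone between -0.036 and -0.006 m and z of ink_stick in the frame of stone between 0.01 and 0.02 m and angle between the y axis of each of ink_stick, brush_rest and the y axis of stone, either way round below 0.25 rad and x of brush_rest in the frame of stone between -0.089 and -0.059 m and y of brush_rest in the frame of stone between -0.015 and 0.015 m and height (world z) of brush_rest below 0.006 m and linear speed of each of clip_tin, seal, ink_stick, brush_rest below 0.02 m/s and angular speed of each of clip_tin, seal, ink_stick, brush_rest below 0.2 rad/s); the robot touches nothing.
It fails at once if the stone is shifted by more than 20 mm (distance of stone from where it was at the start of the episode above 0.02 m).
It fails at once if the ink bowl is shifted by more than 30 mm (distance of ink_bowl from where it was at the start of the episode above 0.03 m).
It fails at once if the glue stick is shifted by more than 30 mm (distance of glue_stick from where it was at the start of the episode above 0.03 m).
It fails at once if the ink bottle is shifted by more than 30 mm (distance of ink_bottle from where it was at the start of the episode above 0.03 m).
It also fails if it takes over 112 s, if anything falls off the work surface, if the arm or the gripper's body presses on something with over 40 N, if the wrist force passes 120 N, or if a joint passes its speed limit or range.

## Working session

There is one attempt and no reset: what is moved stays moved. The work goes in short steps, Python scripts to look and compute and a tool call to move; the robot and the scene stay as the last step left them, time stands still between calls to the robot, and variables do not carry over. Pictures are saved under pics/ and viewed, at most 14 in all, crops included, and the job is handed in when it is done.

Besides the shell and the picture viewer there is one more tool, called after "Request:" as name(argument=value, ...) on one line, values as JSON. move_arm: Moves the arm, as the interface text tells. Its arguments: {"type":"object","properties":{"deltas":{"type":"array","items":{"type":"number"}},"squeeze":{"type":"number"}},"required":["deltas"]}

```bash
mkdir -p pics; cat > h.py <<'E'
from plant import robot
import numpy as np, cv2
from scipy.spatial.transform import Rotation as Ro
def cam(n):
    s=robot.read_state(); im,d=robot.read_camera(n); m=robot.camera_model(n)
    K=np.array(m["K"])
    if n=="wrist":
        T=np.eye(4);T[:3,:3]=Ro.from_rotvec(s["orientation"]).as_matrix();T[:3,3]=s["tool_pos"]
        C=T@np.array(m["tool_from_camera"])
    else:
        C=np.eye(4);C[:3,:3]=np.array(m["R"]).T;C[:3,3]=-C[:3,:3]@np.array(m["t"])
    return im,d,K,C
def cloud(d,K,C):
    v,u=np.indices(d.shape); P=np.stack([(u-K[0,2])/K[0,0]*d,(v-K[1,2])/K[1,1]*d,d],-1)
    W=P@C[:3,:3].T+C[:3,3]; W[d<=0]=np.nan; return W
def save(n,im): cv2.imwrite("pics/"+n+".png",cv2.cvtColor(im,cv2.COLOR_RGB2BGR))
E
python3 - <<'E'
from h import *
for n in ("top","scene"):
    im,d,K,C=cam(n); save(n+"0",im); W=cloud(d,K,C); np.savez(n+"0",im=im,d=d,K=K,C=C)
    print(n,C[:3,3].round(3))
    for l in "clip_tin seal ink_stick brush_rest stone copybooks ink_bowl ink_bottle glue_stick".split():
        for r in robot.recognise(n,l)[:4]:
            u,v=np.round(r["uv"]).astype(int); print(l,round(r["confidence"],2),u,v,W[v,u].round(3))
s=robot.read_state();print(s["t"],s["tool_pos"],s["orientation"],s["opening"])
E
```

```text
top [0.399 0.004 1.272]
clip_tin 0.61 372 278 [ 0.428 -0.138  0.023]
seal 0.71 427 219 [ 0.573 -0.267  0.053]
ink_stick 0.76 328 179 [ 0.676 -0.026  0.009]
ink_stick 0.59 308 205 [0.608 0.024 0.005]
brush_rest 0.71 280 261 [0.464 0.089 0.013]
brush_rest 0.52 435 276 [ 0.437 -0.294  0.012]
stone 0.8 281 263 [0.46  0.086 0.013]
copybooks 0.59 180 262 [0.456 0.335 0.02 ]
ink_bowl 0.81 255 160 [0.715 0.16  0.034]
ink_bottle 0.57 337 141 [ 0.758 -0.045  0.072]
ink_bottle 0.48 427 219 [ 0.573 -0.267  0.053]
glue_stick 0.65 448 165 [ 0.704 -0.316  0.071]
scene [ 0.184 -0.886  0.837]
clip_tin 0.75 275 266 [ 0.424 -0.153  0.022]
seal 0.64 354 281 [ 0.572 -0.288  0.039]
ink_stick 0.61 342 215 [ 0.673 -0.033  0.01 ]
brush_rest 0.72 301 308 [ 0.434 -0.294  0.018]
stone 0.89 271 212 [0.492 0.063 0.009]
copybooks 0.5 253 160 [0.528 0.332 0.017]
copybooks 0.42 343 212 [ 0.682 -0.022  0.01 ]
ink_bowl 0.84 330 169 [0.735 0.171 0.025]
ink_bottle 0.73 373 197 [ 0.758 -0.054  0.065]
glue_stick 0.6 416 274 [ 0.709 -0.338  0.053]
1.0 [ 0.19149401 -0.5686156   0.22965642] [-3.10025237e+00 -5.07942522e-01 -4.10255747e-05] 0.09355239642047548
```

View pics/top0.png

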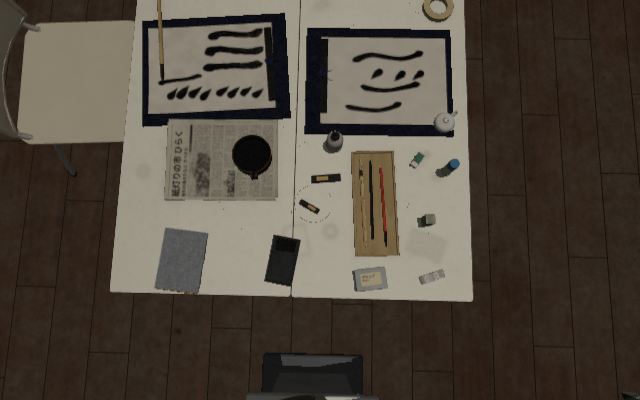

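View pics/scene0.png

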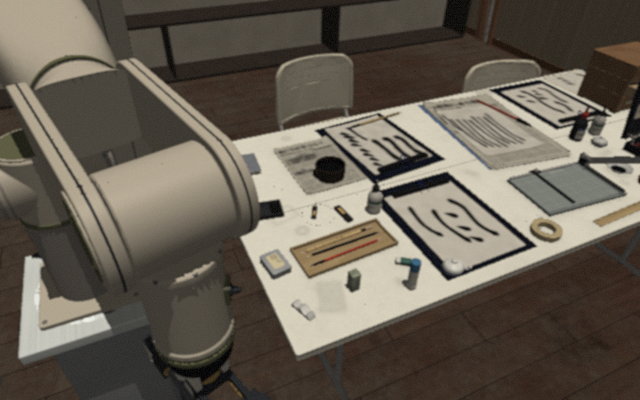

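Top view: the tin is at (370,278), seal (427,219), brush rest (432,276), stone (283,260), and pile (182,260). There are two stick candidates: (326,179), which is longer, and (309,206), which is shorter. Next I measure them in the depth cloud and view a crop.

```bash
cat >> h.py <<'E'
def rect(W,x,y,r,zmin=.005,zmax=.15,mask=None):
    """min-area rect of the component above zmin near x,y -> centre, (short,long), yaw of long axis, top height"""
    m=(np.hypot(W[...,0]-x,W[...,1]-y)<r)&(W[...,2]>zmin)&(W[...,2]<zmax)
    if mask is not None: m&=mask
    n,l,st,c=cv2.connectedComponentsWithStats(m.astype(np.uint8))
    if n<2: return None
    k=1+np.argmax(st[1:,4]); P=W[l==k]
    (cx,cy),(a,b),t=cv2.minAreaRect((P[:,:2]*1000).astype(np.float32))
    t=np.deg2rad(t)+(0 if a>b else np.pi/2)
    t=(t+np.pi/2)%np.pi-np.pi/2
    return np.round([cx,cy,min(a,b),max(a,b),t*1000,1000*np.median(P[:,2]),1000*np.percentile(P[:,2],95),len(P)]).astype(int)
def go(x,y,z,yaw,s=None):
    """deltas to pose pointing down, tool y axis (closing line) along world direction yaw (mod pi)"""
    s=s or robot.read_state(); R=Ro.from_rotvec(s["orientation"]).as_matrix(); best=None
    for k in (-1,0,1,2):
        a=yaw+k*np.pi; Y=np.array([np.cos(a),np.sin(a),0]); Z=np.array([0,0,-1.]); T=np.stack([np.cross(Y,Z),Y,Z],1)
        rv=Ro.from_matrix(R.T@T).as_rotvec()
        if best is None or np.linalg.norm(rv)<np.linalg.norm(best): best=rv
    return np.round(np.r_[R.T@(np.array([x,y,z])-s["tool_pos"]),best],4).tolist()
E
python3 - <<'E'
from h import *
f=np.load("top0.npz"); W=cloud(f["d"],f["K"],f["C"])
for n,x,y,r in [("tin",.428,-.138,.07),("seal",.573,-.267,.05),("stickA",.676,-.026,.05),("stickB",.608,.024,.05),("rest",.437,-.294,.05),("stone",.46,.086,.08),("books",.456,.335,.12),("bowl",.715,.16,.09),("bottle",.758,-.045,.05),("glue",.704,-.316,.05),("green",.70,-.24,.05)]: print(n,rect(W,x,y,r,.004))
print("table",[np.nanmedian(W[v-2:v+2,u-2:u+2,2]).round(4) for u,v in [(225,250),(320,270),(340,250),(460,250)]])
im=f["im"]; save("cropA",cv2.resize(im[125:300,260:470],None,fx=3.4,fy=3.4,interpolation=cv2.INTER_CUBIC))
s=robot.read_state(); print(s["q"]); print(np.array(robot.camera_model("wrist")["tool_from_camera"]).round(3), robot.camera_model("wrist")["K"])
for p in [(.45,-.2,.3,np.pi/2),(.45,.2,.3,np.pi/2)]: print(go(*p))
E
```

```text
tin [  430  -134    63    82 -1384    23    27   703]
seal [  576  -283    29    47 -1238    53    58   162]
stickA [  679   -19    23    75 -1474    10    14   230]
stickB [ 605   21   18   55 1151    7   11  118]
rest [  434  -286    23    65 -1249    11    19   209]
stone [ 470   84   80  129 -157   13   18 1348]
books [ 457  334  122  163 -128   16   20 2754]
bowl [ 715  177  142  180   37   26   50 2291]
bottle [ 775  -41   44   61 -104   65   95  306]
glue [ 709 -333   29   41 -775   73   90  189]
green [ 729 -252   19   38 -564   13   17  109]
table [np.float64(-0.0004), np.float64(0.0003), np.float64(-0.0001), np.float64(-0.0013)]
[-1.33140808e+00  1.30358828e-01  1.48820621e+00  2.64875926e-05
  1.52303102e+00 -8.54055451e-02]
[[-0.    -0.969 -0.247  0.068]
 [ 1.    -0.     0.    -0.001]
 [-0.001 -0.247  0.969 -0.156]
 [ 0.     0.     0.     1.   ]] [[293.98981468   0.         321.9248311 ]
 [  0.         293.98981468 202.61726031]
 [  0.           0.           1.        ]]
[0.3626, -0.2669, -0.0703, -0.0, -0.0, 0.3248]
[0.4903, -0.6459, -0.0703, -0.0, -0.0, 0.3248]
```

View pics/cropA.png

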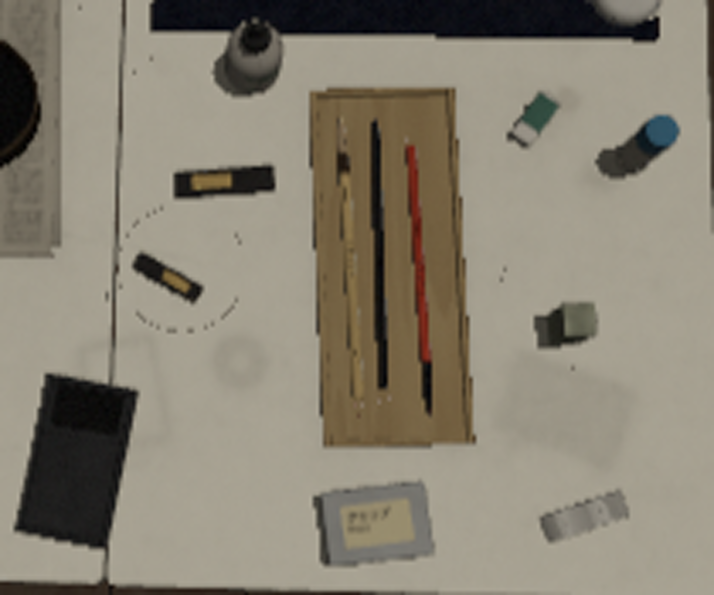

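Stick candidates are (326,179), about 75x23 mm, and (309,206), about 55x18 mm. The first matches the stated 75x20 size, and the crop confirms it is the larger bar. Now moving over the tin for a near look.

```bash
python3 -c "
from h import *
print(go(.43,-.136,.2,.187), go(.45,-.2,.2,.187))"
```

```text
[0.3641, -0.3339, 0.0297, 0.0, -0.0, -1.433] [0.3626, -0.2669, 0.0297, 0.0, -0.0, -1.433]
```

Request:
move_arm(deltas=[0.364,-0.334,0.03,0,0,-1.433,1,0.364,-0.334,0.03,0,0,-1.433,1,0.364,-0.334,0.03,0,0,-1.433,1,0.364,-0.334,0.03,0,0,-1.433,1,0.364,-0.334,0.03,0,0,-1.433,1,0.364,-0.334,0.03,0,0,-1.433,1,0.364,-0.334,0.03,0,0,-1.433,1,0.364,-0.334,0.03,0,0,-1.433,1,0.364,-0.334,0.03,0,0,-1.433,1,0.364,-0.334,0.03,0,0,-1.433,1,0.364,-0.334,0.03,0,0,-1.433,1,0.364,-0.334,0.03,0,0,-1.433,1])

```text
t: 2.5
tool_pos: [0.4295, -0.1372, 0.1997]
orientation: [2.008, 2.416, -0.0]
force: [-0.5, 0.3, -0.2]
opening: 0.093
gripper_force: 0.0
```

```bash
python3 - <<'E'
from h import *
im,d,K,C=cam("wrist"); save("w1",im); W=cloud(d,K,C); np.savez("w1",im=im,d=d,K=K,C=C)
print(C[:3,3])
for n,x,y,r in [("tin",.43,-.136,.07),("seal",.576,-.275,.05),("stickA",.679,-.022,.05),("rest",.434,-.288,.05),("stone",.466,.084,.085)]: print(n,rect(W,x,y,r,.004), rect(W,x,y,r,.008))
for l in ("clip_tin","seal","brush_rest"):
  for r in robot.recognise("wrist",l)[:2]:
    u,v=np.round(r["uv"]).astype(int); print(l,r["confidence"],u,v,W[v,u])
print(robot.read_state()["q"])
E
```

```text
[ 0.4168176  -0.06911462  0.35565425]
tin [  428  -134    53    76 -1433    23    25  2995] [  428  -134    53    76 -1433    23    25  2985]
seal [  575  -274    25    25 -1501    54    57   727] [  575  -274    25    25 -1501    54    57   727]
stickA [  680   -20    22    75 -1464    10    12  1423] [  680   -20    22    75 -1478    11    12  1243]
rest [ 446 -309   12   19  274   12   15  116] [ 446 -309   12   19  266   12   15  114]
stone [ 467   69   40  117 -154   12   16 2745] [ 469   68   40  113 -154   12   16 2566]
clip_tin 0.85 321 186 [ 0.42796362 -0.13316962  0.02523798]
seal 0.87 416 323 [ 0.56679107 -0.26816658  0.05566934]
brush_rest 0.69 310 312 [ 0.44506743 -0.30579835  0.01309048]
[-4.21338873e-01 -2.69817902e-01  1.92446288e+00  9.05903093e-06
  1.48691096e+00 -6.07083286e-01]
```

View pics/w1.png

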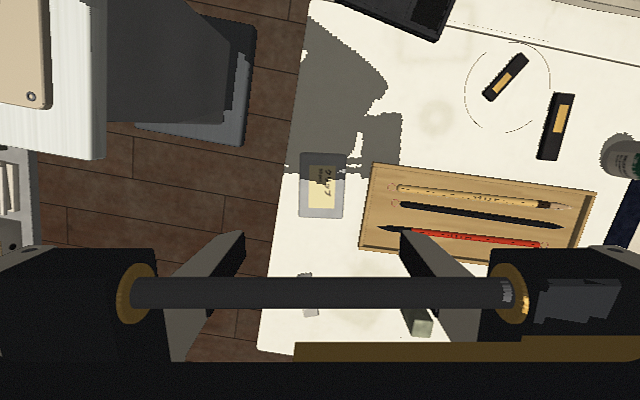

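Wrist view: the tin is at (321,186), 53x76 mm, with the tray edge starting close to its right at column ~365. I measure that gap before descending.

```bash
python3 - <<'E'
from h import *
f=np.load("w1.npz"); W=cloud(f["d"],f["K"],f["C"])
c=np.array([.428,-.134]);a=.138
D=W[...,:2]-c; X=D@[np.cos(a),np.sin(a)]; Y=D@[-np.sin(a),np.cos(a)]
m=abs(Y)<.012
for x in range(-70,70,4):
    k=m&(abs(X*1000-x)<2); print(x,(1000*np.nanpercentile(W[k][:,2],[50,95])).round(0),end=' ')
print(go(.428,-.134,.017,a), go(.428,-.134,.05,a))
E
```

```text
-70 [298. 298.] -66 [298. 298.] -62 [297. 298.] -58 [236. 298.] -54 [235. 298.] -50 [245. 298.] -46 [272. 293.] -42 [0. 2.] -38 [1. 2.] -34 [0. 2.] -30 [1. 2.] -26 [22. 24.] -22 [23. 25.] -18 [23. 25.] -14 [23. 24.] -10 [24. 25.] -6 [24. 25.] -2 [23. 25.] 2 [24. 24.] 6 [23. 25.] 10 [23. 25.] 14 [24. 25.] 18 [23. 25.] 22 [24. 25.] 26 [23. 25.] 30 [1. 2.] 34 [1. 2.] 38 [1. 1.] 42 [0. 2.] 46 [215. 267.] 50 [264. 282.] 54 [221. 245.] 58 [222. 244.] 62 [231. 246.] 66 [5. 6.] [0.0027, -0.0012, 0.1827, 0.0, 0.0, 0.0477] [0.0027, -0.0012, 0.1497, 0.0, 0.0, 0.0477]
```

Request:
move_arm(deltas=[0.003,-0.001,0.06,0,0,0.048,0.73,0.003,-0.001,0.11,0,0,0.048,0.73,0.003,-0.001,0.15,0,0,0.048,0.73,0.003,-0.001,0.17,0,0,0.048,0.73,0.003,-0.001,0.182,0,0,0.048,0.73,0.003,-0.001,0.182,0,0,0.048,0.73,0.003,-0.001,0.182,0,0,0.048,0.4,0.003,-0.001,0.182,0,0,0.048,0.4,0.003,-0.001,0.182,0,0,0.048,0.4,0.003,-0.001,0.182,0,0,0.048,0.4], squeeze=20)

```text
t: 3.95
tool_pos: [0.4293, -0.1336, 0.0188]
orientation: [2.061, 2.369, 0.001]
force: [-1.1, -0.9, 6.1]
opening: 0.0518
gripper_force: 20.0
```

```bash
python3 - <<'E'
from h import *
s=robot.read_state();print(s["opening"],s["gripper_force"],s["tool_pos"],s["orientation"])
print(go(.455,.33,.2,-.13+np.pi/2))
E
```

```text
0.05181836752806243 20.002953708171844 [ 0.42925213 -0.13360246  0.01875873] [2.06051367e+00 2.36894231e+00 8.29323525e-04]
[0.4554, 0.0901, -0.1816, 0.0007, 0.002, -1.3018]
```

Request:
move_arm(deltas=[0,0,-0.05,0,0,0,0.4,0,0,-0.11,0,0,0,0.4,0.455,0.09,-0.182,0,0,-1.302,0.4,0.455,0.09,-0.182,0,0,-1.302,0.4,0.455,0.09,-0.182,0,0,-1.302,0.4,0.455,0.09,-0.182,0,0,-1.302,0.4,0.455,0.09,-0.182,0,0,-1.302,0.4,0.455,0.09,-0.182,0,0,-1.302,0.4,0.455,0.09,-0.182,0,0,-1.302,0.4,0.455,0.09,-0.182,0,0,-1.302,0.4,0.455,0.09,-0.182,0,0,-1.302,0.4,0.455,0.09,-0.182,0,0,-1.302,0.4])

```text
t: 5.45
tool_pos: [0.4542, 0.3292, 0.1992]
orientation: [-0.204, -3.134, 0.001]
force: [-0.7, -0.8, -0.6]
opening: 0.0518
gripper_force: 20.0
```

```bash
python3 - <<'E'
from h import *
s=robot.read_state();print(s["opening"],s["tool_pos"],s["q"].round(2) if hasattr(s["q"],"round") else s["q"])
im,d,K,C=cam("wrist"); save("w2",im); W=cloud(d,K,C); np.savez("w2",im=im,d=d,K=K,C=C)
print(C[:3,3]); m=(W[...,2]<.05)
print("books",rect(W,.456,.333,.13,.009,.05))
print("tin held",rect(W,s["tool_pos"][0],s["tool_pos"][1],.07,.15,.21))
im,d,K,C=cam("top"); W=cloud(d,K,C); print("books top",rect(W,.456,.333,.115,.006,.03))
E
```

```text
0.05180855695003631 [0.45416703 0.32919846 0.19915774] [ 0.54  0.04  1.64 -0.    1.46 -0.9 ]
[0.38642991 0.33908217 0.35514627]
books [ 423  338   75  110 1456   16   18 5410]
tin held [ 443  331   51   81 1435  204  205 9470]
books top [ 459  333  108  154  -89   16   20 1409]
```

View pics/w2.png

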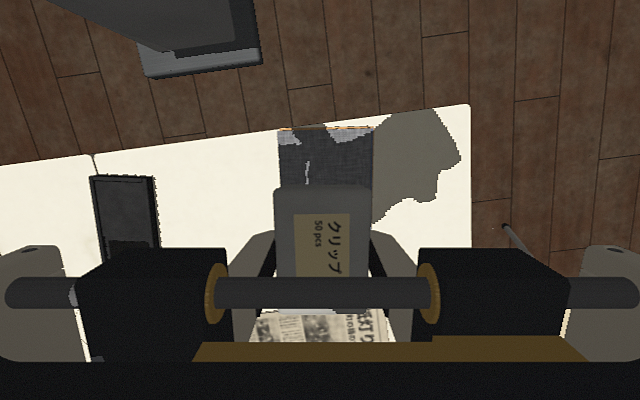

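Wrist view: the tin is squarely held, near edge at row 188, centred at column 322. The pile's near edge is at row 127 below it. The pile is about 16 mm high, centred at about (0.459, 0.334), yaw -0.12.

```bash
python3 -c "
from h import *
print(go(.459,.334,.036,-.12+np.pi/2))"
```

```text
[-0.0039, 0.006, 0.1633, -0.0007, -0.0004, -0.0111]
```

Request:
move_arm(deltas=[-0.004,0.006,0.06,0,0,-0.011,0.4,-0.004,0.006,0.11,0,0,-0.011,0.4,-0.004,0.006,0.14,0,0,-0.011,0.4,-0.004,0.006,0.155,0,0,-0.011,0.4,-0.004,0.006,0.163,0,0,-0.011,0.4,-0.004,0.006,0.163,0,0,-0.011,0.4,-0.004,0.006,0.164,0,0,-0.011,0.4,-0.004,0.006,0.164,0,0,-0.011,0.4])

```text
t: 6.55
tool_pos: [0.4598, 0.3358, 0.0367]
orientation: [0.186, 3.135, 0.002]
force: [0.3, -0.0, -0.9]
opening: 0.052
gripper_force: 20.0
```

```bash
python3 -c "
from h import *
s=robot.read_state();print(s['force'],s['tool_pos'])"
```

```text
[ 0.30649866 -0.00955225 -0.90740573] [0.45981882 0.33580594 0.03672747]
```

Request:
move_arm(deltas=[0,0,0.001,0,0,0,0.4,0,0,0.002,0,0,0,0.4,0,0,0.002,0,0,0,0.4])

```text
t: 6.92
tool_pos: [0.4593, 0.3355, 0.0342]
orientation: [0.186, 3.136, 0.0]
force: [-2.3, -1.2, 4.8]
opening: 0.0519
gripper_force: 20.0
```

Contact; release slightly and back up.

Request:
move_arm(deltas=[0,0,0,0,0,0,0.75,0,0,0,0,0,0,0.75,0,0,0,0,0,0,0.75,0,0,-0.04,0,0,0,0.75,0,0,-0.1,0,0,0,1,0,0,-0.17,0,0,0,1,0,0,-0.17,0,0,0,1])

```text
t: 7.8
tool_pos: [0.462, 0.3371, 0.2102]
orientation: [0.186, 3.127, 0.009]
force: [-0.3, -0.2, -0.1]
opening: 0.0919
gripper_force: 0.0
```

```bash
python3 - <<'E'
from h import *
im,d,K,C=cam("wrist"); W=cloud(d,K,C)
print("tin",rect(W,.459,.334,.07,.028,.06)); print("books",rect(W,.459,.334,.13,.009,.05))
print(go(.575,-.274,.2,-1.501))
im,d,K,C=cam("top"); W=cloud(d,K,C); print("books top",rect(W,.459,.333,.115,.006,.03)); print("tin",rect(W,.459,.334,.07,.028,.06))
E
```

```text
tin [ 460  336   53   76 -118   39   40 3069]
books [  462   334   110   152  -105    17    40 11097]
[-0.1854, -0.5928, 0.0065, 0.0039, 0.0061, -0.1886]
books top [ 459  334  110  154 -104   16   21 1593]
tin [ 455  311    5   74 -127   37   42   68]
```

Request:
move_arm(deltas=[-0.185,-0.593,0.007,0.004,0.006,-0.189,1,-0.185,-0.593,0.007,0.004,0.006,-0.189,1,-0.185,-0.593,0.007,0.004,0.006,-0.189,1,-0.185,-0.593,0.007,0.004,0.006,-0.189,1,-0.185,-0.593,0.007,0.004,0.006,-0.189,1,-0.185,-0.593,0.007,0.004,0.006,-0.189,1,-0.185,-0.593,0.007,0.004,0.006,-0.189,1,-0.185,-0.593,0.007,0.004,0.006,-0.189,1,-0.185,-0.593,0.007,0.004,0.006,-0.189,1,-0.185,-0.593,0.007,0.004,0.006,-0.189,1,-0.185,-0.593,0.007,0.004,0.006,-0.189,1,-0.185,-0.593,0.007,0.004,0.006,-0.189,1])

```text
t: 9.4
tool_pos: [0.5714, -0.2748, 0.1938]
orientation: [0.109, -3.13, 0.001]
force: [0.0, 0.8, 0.7]
opening: 0.0926
gripper_force: 0.0
```

```bash
python3 - <<'E'
from h import *
im,d,K,C=cam("wrist"); W=cloud(d,K,C); save("w3",im); np.savez("w3",im=im,d=d,K=K,C=C)
print(robot.read_state()["tool_pos"],C[:3,3])
print("seal",rect(W,.575,-.274,.04,.03,.1)); print("rest",rect(W,.434,-.29,.05,.004,.06),rect(W,.434,-.29,.05,.008,.06))
for a in (-1.501,): print(go(.575,-.274,.03,a))
E
```

```text
[ 0.57179359 -0.27416009  0.19463143] [ 0.50467645 -0.27840418  0.35044435]
seal [  576  -275    24    24 -1490    56    57   612]
rest [  439  -288    20    62 -1215    11    18  1191] [  439  -289    20    59 -1216    12    19  1075]
[-0.0047, 0.0001, 0.1646, -0.0012, -0.0088, 0.0008]
```

View pics/w3.png

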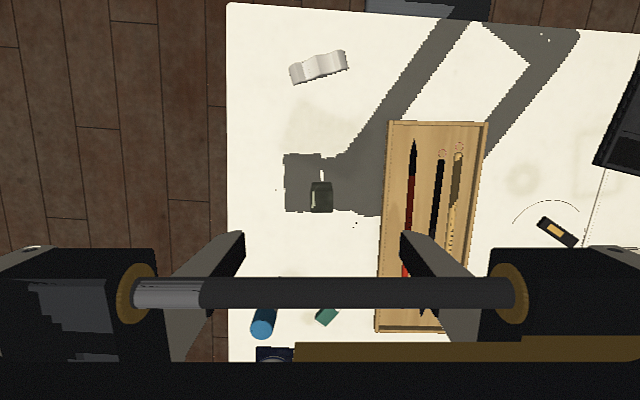

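Wrist view: the seal stands at (321,197), free on both finger sides, and the brush rest is clearly seen at (318,66). Grasping the seal.

Request:
move_arm(deltas=[-0.006,0.001,0.05,0,-0.009,0,1,-0.006,0.001,0.1,0,-0.009,0,0.7,-0.006,0.001,0.14,0,-0.009,0,0.6,-0.006,0.001,0.164,0,-0.009,0,0.6,-0.006,0.001,0.164,0,-0.009,0,0.6,-0.006,0.001,0.164,0,-0.009,0,0.1,-0.006,0.001,0.164,0,-0.009,0,0.1,-0.006,0.001,0.164,0,-0.009,0,0.1,-0.006,0.001,0.164,0,-0.009,0,0.1,-0.006,0.001,0.164,0,-0.009,0,0.1,-0.006,0.001,0.164,0,-0.009,0,0.1], squeeze=20)

```text
t: 10.82
tool_pos: [0.578, -0.2749, 0.0335]
orientation: [-0.11, 3.136, -0.006]
force: [-0.7, 0.6, 5.8]
opening: 0.024
gripper_force: 20.0
```

```bash
python3 -c "
from h import *
s=robot.read_state();print(s['opening'],s['gripper_force'],s['tool_pos'],s['force'])
print(go(.461,.335,.2,-.118+np.pi/2))"
```

```text
0.024025932017124982 19.97047483921051 [ 0.57803049 -0.27494364  0.03352193] [-0.74652057  0.5624423   5.79058025]
[0.0734, 0.616, -0.1692, -0.0037, 0.0041, 0.1881]
```

Request:
move_arm(deltas=[0,0,-0.06,0,0,0,0.1,0,0,-0.12,0,0,0,0.1,0.073,0.616,-0.17,-0.004,0.004,0.188,0.1,0.073,0.616,-0.17,-0.004,0.004,0.188,0.1,0.073,0.616,-0.17,-0.004,0.004,0.188,0.1,0.073,0.616,-0.17,-0.004,0.004,0.188,0.1,0.073,0.616,-0.17,-0.004,0.004,0.188,0.1,0.073,0.616,-0.17,-0.004,0.004,0.188,0.1,0.073,0.616,-0.17,-0.004,0.004,0.188,0.1,0.073,0.616,-0.17,-0.004,0.004,0.188,0.1,0.073,0.616,-0.17,-0.004,0.004,0.188,0.1,0.073,0.616,-0.17,-0.004,0.004,0.188,0.1])

```text
t: 12.32
tool_pos: [0.4601, 0.3372, 0.2003]
orientation: [-0.185, -3.135, -0.001]
force: [0.8, -0.3, -0.4]
opening: 0.024
gripper_force: 20.0
```

Request:
move_arm(deltas=[0,0,0,0,0,0,0.1,0,0,0,0,0,0,0.1,0,0,0,0,0,0,0.1,0,0,0,0,0,0,0.1])

```text
t: 12.82
tool_pos: [0.4614, 0.3341, 0.2002]
orientation: [-0.188, -3.135, -0.001]
force: [-0.6, -0.1, 0.6]
opening: 0.0242
gripper_force: 20.0
```

```bash
python3 - <<'E'
from h import *
s=robot.read_state();print(s["tool_pos"],s["orientation"],s["opening"])
im,d,K,C=cam("wrist"); save("w4",im[80:340,160:480]); W=cloud(d,K,C)
p=s["tool_pos"]; print("seal",rect(W,p[0],p[1],.03,.21,.25), "tin",rect(W,.461,.336,.07,.03,.06))
print(go(.460,.336,.074,-.118+np.pi/2))
E
```

```text
[0.46144246 0.33409021 0.20019817] [-1.87849260e-01 -3.13481111e+00 -9.63471024e-04] 0.024188906969838758
seal [ 457  335   20   54 1470  223  242 3612] tin [ 460  336   54   75 -119   39   40 2812]
[0.0015, 0.0015, 0.1263, 0.0006, -0.0011, -0.0015]
```

View pics/w4.png

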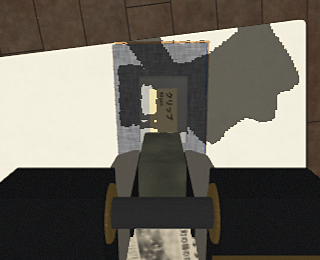

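The seal is held upright above the tin. Descending.

Request:
move_arm(deltas=[0.0,0.002,0.05,0,0,0,0.1,0.0,0.002,0.09,0,0,0,0.1,0.0,0.002,0.115,0,0,0,0.1,0.0,0.002,0.126,0,0,0,0.1,0.0,0.002,0.126,0,0,0,0.1,0.0,0.002,0.126,0,0,0,0.1,0.0,0.002,0.127,0,0,0,0.1,0.0,0.002,0.127,0,0,0,0.1])

```text
t: 13.88
tool_pos: [0.4615, 0.3376, 0.074]
orientation: [-0.185, -3.136, -0.002]
force: [0.4, 0.7, -0.9]
opening: 0.024
gripper_force: 20.0
```

Request:
move_arm(deltas=[0,0,0.001,0,0,0,0.1,0,0,0.002,0,0,0,0.1,0,0,0.002,0,0,0,0.1])

```text
t: 14.25
tool_pos: [0.4609, 0.3373, 0.0711]
orientation: [-0.185, -3.135, -0.001]
force: [-0.3, -0.5, -0.7]
opening: 0.0239
gripper_force: 20.0
```

Request:
move_arm(deltas=[0,0,0.001,0,0,0,0.1,0,0,0.001,0,0,0,0.1,0,0,0.001,0,0,0,0.1])

```text
t: 14.62
tool_pos: [0.4611, 0.3374, 0.0709]
orientation: [-0.185, -3.135, -0.001]
force: [-3.0, -3.1, 5.6]
opening: 0.0242
gripper_force: 20.0
```

Contact. Release gently and go up.

Request:
move_arm(deltas=[0,0,0,0,0,0,0.4,0,0,0,0,0,0,0.5,0,0,0,0,0,0,0.6,0,0,-0.02,0,0,0,0.6,0,0,-0.06,0,0,0,0.6,0,0,-0.12,0,0,0,1,0,0,-0.15,0,0,0,1,0,0,-0.15,0,0,0,1])

```text
t: 15.62
tool_pos: [0.4632, 0.3384, 0.2256]
orientation: [0.185, 3.131, 0.008]
force: [0.0, -0.4, -0.4]
opening: 0.081
gripper_force: 0.0
```

```bash
python3 - <<'E'
from h import *
im,d,K,C=cam("wrist"); W=cloud(d,K,C)
print("seal",rect(W,.461,.336,.04,.085,.12),"tin",rect(W,.461,.336,.07,.03,.06), "stone",rect(W,.466,.084,.1,.004))
print(go(.68,-.02,.2,-1.47+np.pi/2))
E
```

```text
seal [ 458  338   23   24 -118   93   94  570] tin [ 461  336   53   75 -117   39   40 2154] stone [ 467   84   69  114 -168   13   16 4893]
[-0.2584, -0.3298, 0.0222, 0.0041, -0.0004, 1.3523]
```

```bash
python3 - <<'E'
from h import *
print(go(.68,-.02,.22,-1.47))
im,d,K,C=cam("top"); W=cloud(d,K,C); f=np.load("w1.npz"); W1=cloud(f["d"],f["K"],f["C"])
for w in (W,W1): print("bottle",rect(w,.765,-.043,.06,.05,.12),rect(w,.765,-.043,.06,.02,.05)); m=(np.hypot(w[...,0]-.765,w[...,1]+.043)<.06)&(w[...,2]>.02); print(np.percentile(w[m],[2,98],axis=0).round(3))
E
```

```text
[-0.2584, -0.3297, 0.0022, 0.003, 0.0024, -0.2185]
bottle [ 766  -39   38   39 -944   69   98  218] [ 754  -36   15   40 1349   34   48   53]
[[ 0.747 -0.057  0.022]
 [ 0.78  -0.019  0.108]]
bottle None [  756   -42    21    42 -1389    33    46   847]
[[ 0.748 -0.06   0.021]
 [ 0.764 -0.022  0.048]]
```

The bottle at about (0.767, -0.04) would hit the gripper body in a grasp across the stick, so I'll take the stick by its ends.

Request:
move_arm(deltas=[-0.258,-0.33,0.002,0.003,0.002,-0.218,1,-0.258,-0.33,0.002,0.003,0.002,-0.218,1,-0.258,-0.33,0.002,0.003,0.002,-0.218,1,-0.258,-0.33,0.002,0.003,0.002,-0.218,1,-0.258,-0.33,0.002,0.003,0.002,-0.218,1,-0.258,-0.33,0.002,0.003,0.002,-0.218,1,-0.258,-0.33,0.002,0.003,0.002,-0.218,1,-0.258,-0.33,0.002,0.003,0.002,-0.218,1,-0.258,-0.33,0.002,0.003,0.002,-0.218,1,-0.258,-0.33,0.002,0.003,0.002,-0.218,1])

```text
t: 16.98
tool_pos: [0.6779, -0.0194, 0.2171]
orientation: [0.159, -3.133, 0.002]
force: [0.9, 0.8, 0.2]
opening: 0.093
gripper_force: 0.0
```

```bash
python3 - <<'E'
from h import *
im,d,K,C=cam("wrist"); W=cloud(d,K,C); save("w5",im[60:360,100:540])
r=rect(W,.68,-.02,.05,.004,.05); print("stick",r,rect(W,.68,-.02,.05,.007,.05)); print(rect(W,.605,.021,.04,.004,.05))
print(robot.read_state()["tool_pos"],go(r[0]/1000,r[1]/1000,.014,r[4]/1000))
E
```

```text
stick [  680   -21    20    75 -1447    10    12   957] [  680   -21    20    75 -1447    10    12   904]
[ 607   20   15   55 1072    8    9  565]
[ 0.67811729 -0.01936723  0.21749672] [-0.0025, -0.0015, 0.2035, -0.0014, -0.0039, -0.0219]
```

View pics/w5.png

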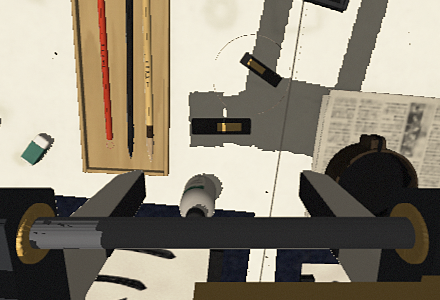

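The stick (crop (220,127)) is 75x20 mm, and the tray edge clears the finger. Descending.

Request:
move_arm(deltas=[-0.0025,-0.0015,0.06,-0.001,-0.004,-0.022,0.94,-0.0025,-0.0015,0.12,-0.001,-0.004,-0.022,0.94,-0.0025,-0.0015,0.165,-0.001,-0.004,-0.022,0.94,-0.0025,-0.0015,0.19,-0.001,-0.004,-0.022,0.94,-0.0025,-0.0015,0.203,-0.001,-0.004,-0.022,0.94,-0.0025,-0.0015,0.203,-0.001,-0.004,-0.022,0.94,-0.0025,-0.0015,0.203,-0.001,-0.004,-0.022,0.7,-0.0025,-0.0015,0.203,-0.001,-0.004,-0.022,0.7,-0.0025,-0.0015,0.203,-0.001,-0.004,-0.022,0.7], squeeze=18)

```text
t: 18.15
tool_pos: [0.6821, -0.0225, 0.0168]
orientation: [-0.192, 3.132, -0.002]
force: [0.3, 1.1, 5.8]
opening: 0.0743
gripper_force: 18.0
```

```bash
python3 - <<'E'
from h import *
s=robot.read_state();print(s['opening'],s['gripper_force'],s['tool_pos'],s['force'])
c=np.array([.467,.084]);a=-.16;t=c-.021*np.array([np.cos(a),np.sin(a)]);print(t,go(t[0],t[1],.2,a))
E
```

```text
0.07433007776189458 17.99055129289627 [ 0.68209335 -0.02245666  0.01680777] [0.31371717 1.08042059 5.77704441]
[0.44626823 0.08734568] [0.22, 0.1375, -0.1842, -0.0035, 0.0024, -1.2886]
```

Request:
move_arm(deltas=[0,0,-0.06,0,0,0,0.7,0,0,-0.12,0,0,0,0.7,0,0,-0.18,0,0,0,0.7,0.22,0.137,-0.184,-0.003,0.002,-1.289,0.7,0.22,0.137,-0.184,-0.003,0.002,-1.289,0.7,0.22,0.137,-0.184,-0.003,0.002,-1.289,0.7,0.22,0.137,-0.184,-0.003,0.002,-1.289,0.7,0.22,0.137,-0.184,-0.003,0.002,-1.289,0.7,0.22,0.137,-0.184,-0.003,0.002,-1.289,0.7,0.22,0.137,-0.184,-0.003,0.002,-1.289,0.7,0.22,0.137,-0.184,-0.003,0.002,-1.289,0.7,0.22,0.137,-0.184,-0.003,0.002,-1.289,0.7])

```text
t: 19.65
tool_pos: [0.4328, 0.14, 0.1958]
orientation: [1.936, -2.44, 0.087]
force: [-0.4, 0.2, -0.2]
opening: 0.0745
gripper_force: 18.0
```

Request:
move_arm(deltas=[0,0,0,0,0,0,0.7,0,0,0,0,0,0,0.7])

```text
t: 19.9
tool_pos: [0.433, 0.1392, 0.1956]
orientation: [1.934, -2.442, 0.086]
force: [-0.2, -0.4, -0.7]
opening: 0.0745
gripper_force: 18.0
```

```bash
python3 - <<'E'
from h import *
s=robot.read_state();print(s["tool_pos"],s["orientation"],s["opening"])
im,d,K,C=cam("wrist"); save("w6",im); W=cloud(d,K,C); np.savez("w6",im=im,d=d,K=K,C=C)
p=s["tool_pos"]; print("stick",rect(W,p[0],p[1],.05,.17,.25), "stone",rect(W,.467,.084,.1,.004,.05),rect(W,.467,.084,.1,.008,.05))
im,d,K,C=cam("top"); W=cloud(d,K,C); print(rect(W,.467,.084,.1,.004,.05))
E
```

```text
[0.43299019 0.1392181  0.19556939] [ 1.93373965 -2.44156697  0.08614237] 0.07445538070060473
stick [ 433  138   21   99 -246  190  237 7843] stone [ 469   83   68  118 -170   13   16 6083] [ 469   83   68  118 -170   13   16 6081]
[ 469   83   72  128 -167   13   18 1333]
```

View pics/w6.png

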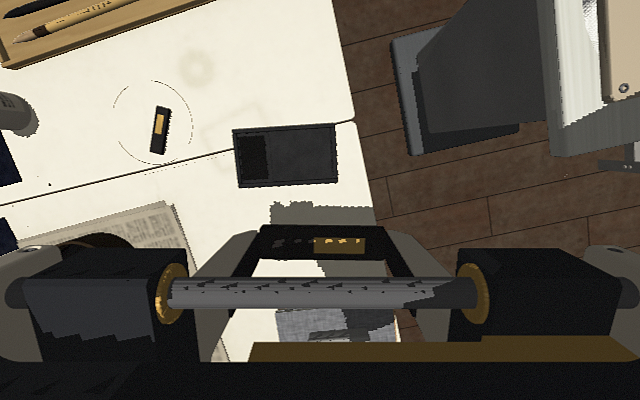

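The stone is at (286,155) with its well on the far (left) side. The held stick is seen at (310,243). The arm stopped short, so I check the joints.

```bash
python3 - <<'E'
from h import *
s=robot.read_state();print(np.round(s["q"],3))
c=np.array([.469,.083]);a=-.168;t=c-.021*np.array([np.cos(a),np.sin(a)]);print(t,go(t[0],t[1],.2,a))
# the other way round
R=Ro.from_rotvec(s["orientation"]).as_matrix()
for b in (a,a+np.pi):
    Y=np.array([np.cos(b),np.sin(b),0]);Z=np.array([0,0,-1.]);T=np.stack([np.cross(Y,Z),Y,Z],1);print(np.r_[R.T@(np.r_[t,.2]-s["tool_pos"]),Ro.from_matrix(R.T@T).as_rotvec()].round(4))
    r=Ro.from_rotvec([0,0,1.5]); 
E
```

```text
[ 0.248 -0.248  1.915 -0.061  1.476 -2.657]
[0.44829566 0.08651143] [0.0482, -0.0272, -0.0011, -0.0256, -0.0554, -0.0626]
[ 4.8200e-02 -2.7200e-02 -1.1000e-03 -8.5300e-02  3.9300e-02  3.0776e+00]
[ 0.0482 -0.0272 -0.0011 -0.0256 -0.0554 -0.0626]
```

Request:
move_arm(deltas=[0.048,-0.027,-0.02,0,0,0.75,0.7,0.048,-0.027,-0.02,0,0,0.75,0.7,0.048,-0.027,-0.02,0,0,0.75,0.7,0.048,-0.027,-0.02,0,0,0.75,0.7,0.048,-0.027,-0.02,0,0,1.6,0.7,0.048,-0.027,-0.02,0,0,1.6,0.7,0.048,-0.027,-0.02,0,0,1.6,0.7,0.048,-0.027,-0.02,0,0,1.6,0.7,0.048,-0.027,-0.02,0,0,1.6,0.7,0.048,-0.027,-0.02,0,0,1.6,0.7])

```text
t: 21.25
tool_pos: [0.4478, 0.0882, 0.2188]
orientation: [0.402, 3.093, -0.089]
force: [0.1, -1.0, -1.2]
opening: 0.0743
gripper_force: 18.0
```

```bash
python3 - <<'E'
from h import *
s=robot.read_state();print(np.round(s["q"],3),s["tool_pos"],s["opening"])
t=[.448,.0865];a=-.168
R=Ro.from_rotvec(s["orientation"]).as_matrix()
for b in (a,a+np.pi):
    Y=np.array([np.cos(b),np.sin(b),0]);Z=np.array([0,0,-1.]);T=np.stack([np.cross(Y,Z),Y,Z],1);print(np.r_[R.T@(np.r_[t,.16]-s["tool_pos"]),Ro.from_matrix(R.T@T).as_rotvec()].round(4))
E
```

```text
[ 0.131 -0.264  1.886 -0.061  1.514 -1.178] [0.44784693 0.08815209 0.21884104] 0.07434653607882229
[ 1.10e-03  1.60e-03  5.88e-02 -2.23e-02  6.32e-02  1.48e+00]
[ 1.1000e-03  1.6000e-03  5.8800e-02 -6.4800e-02 -2.2800e-02 -1.6605e+00]
```

Request:
move_arm(deltas=[0.001,0.002,0.059,-0.022,0.063,1.48,0.7,0.001,0.002,0.059,-0.022,0.063,1.48,0.7,0.001,0.002,0.059,-0.022,0.063,1.48,0.7,0.001,0.002,0.059,-0.022,0.063,1.48,0.7,0.001,0.002,0.059,-0.022,0.063,1.48,0.7,0.001,0.002,0.059,-0.022,0.063,1.48,0.7,0.001,0.002,0.059,-0.022,0.063,1.48,0.7,0.001,0.002,0.059,-0.022,0.063,1.48,0.7,0.001,0.002,0.059,-0.022,0.063,1.48,0.7,0.001,0.002,0.059,-0.022,0.063,1.48,0.7,0.001,0.002,0.059,-0.022,0.063,1.48,0.7])

```text
t: 22.62
tool_pos: [0.4482, 0.0871, 0.1598]
orientation: [2.397, 2.03, -0.0]
force: [0.2, 0.0, -0.2]
opening: 0.0743
gripper_force: 18.0
```

```bash
python3 - <<'E'
from h import *
s=robot.read_state();print(np.round(s["q"],3),s["tool_pos"],s["opening"])
im,d,K,C=cam("wrist"); save("w7",im); W=cloud(d,K,C); np.savez("w7",im=im,d=d,K=K,C=C)
print("stick",rect(W,s["tool_pos"][0],s["tool_pos"][1],.033,.14,.18), "stone",rect(W,.469,.083,.1,.004,.05))
print(go(.448,.0865,.05,-.168),go(.448,.0865,.034,-.168))
E
```

```text
[ 0.08  -0.224  1.96  -0.     1.406  0.245] [0.44817394 0.08713295 0.15980898] 0.07434372599806668
stick [ 448   89   21   66 -175  153  154 3807] stone [ 469   84   68  118 -172   13   16 7080]
[-0.0006, -0.0001, 0.1098, -0.0001, 0.0003, 0.0021] [-0.0006, -0.0001, 0.1258, -0.0001, 0.0003, 0.0021]
```

View pics/w7.png

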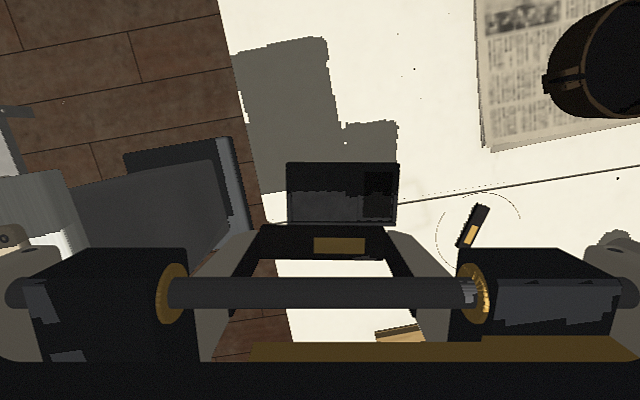

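The stick is level and lined up over the stone (stick (340,243), stone (343,194)). Descending.

Request:
move_arm(deltas=[-0.002,0,0.05,0,0,0,0.7,-0.002,0,0.09,0,0,0,0.7,-0.002,0,0.115,0,0,0,0.7,-0.002,0,0.124,0,0,0,0.7,-0.002,0,0.125,0,0,0,0.7,-0.002,0,0.126,0,0,0,0.7,-0.002,0,0.126,0,0,0,0.7])

```text
t: 23.55
tool_pos: [0.4488, 0.0852, 0.0349]
orientation: [2.399, 2.026, 0.002]
force: [-0.3, -0.3, -0.7]
opening: 0.0745
gripper_force: 18.0
```

Request:
move_arm(deltas=[0,0,0.001,0,0,0,0.7,0,0,0.002,0,0,0,0.7,0,0,0.003,0,0,0,0.7,0,0,0.003,0,0,0,0.7])

```text
t: 24.05
tool_pos: [0.448, 0.0852, 0.0316]
orientation: [2.4, 2.027, -0.0]
force: [-3.2, 0.3, 8.0]
opening: 0.0746
gripper_force: 18.0
```

Request:
move_arm(deltas=[0,0,0,0,0,0,0.92,0,0,0,0,0,0,0.92,0,0,0,0,0,0,0.92,0,0,-0.03,0,0,0,0.92,0,0,-0.09,0,0,0,0.92,0,0,-0.15,0,0,0,0.92,0,0,-0.15,0,0,0,0.92])

```text
t: 24.92
tool_pos: [0.4514, 0.0855, 0.1868]
orientation: [2.395, 2.023, 0.013]
force: [0.3, -0.8, 0.6]
opening: 0.0856
gripper_force: 0.0
```

```bash
python3 - <<'E'
from h import *
im,d,K,C=cam("wrist"); W=cloud(d,K,C)
print("stick",rect(W,.448,.087,.06,.019,.06),"stone",rect(W,.469,.083,.1,.004,.05))
print(go(.439,-.288,.2,-1.215+np.pi/2),robot.read_state()["t"])
E
```

```text
stick [ 448   87   20   74 -180   25   26 1233] stone [ 468   84   67  118 -172   13   26 6075]
[-0.3698, 0.0519, -0.0166, 0.0057, 0.0004, -0.5239] 24.975
```

Request:
move_arm(deltas=[-0.37,0.052,-0.017,0.006,0,-0.524,0.8,-0.37,0.052,-0.017,0.006,0,-0.524,0.8,-0.37,0.052,-0.017,0.006,0,-0.524,0.8,-0.37,0.052,-0.017,0.006,0,-0.524,0.8,-0.37,0.052,-0.017,0.006,0,-0.524,0.8,-0.37,0.052,-0.017,0.006,0,-0.524,0.8,-0.37,0.052,-0.017,0.006,0,-0.524,0.8,-0.37,0.052,-0.017,0.006,0,-0.524,0.8,-0.37,0.052,-0.017,0.006,0,-0.524,0.8,-0.37,0.052,-0.017,0.006,0,-0.524,0.8])

```text
t: 26.22
tool_pos: [0.4372, -0.2869, 0.1972]
orientation: [-1.788, -2.576, 0.006]
force: [0.7, 0.6, 1.0]
opening: 0.0743
gripper_force: 0.0
```

```bash
python3 - <<'E'
from h import *
s=robot.read_state();print(np.round(s["q"],3),s["tool_pos"])
im,d,K,C=cam("wrist"); W=cloud(d,K,C); save("w8",im[100:340,160:480])
r=rect(W,.439,-.288,.05,.004,.05); print("rest",r,rect(W,.439,-.288,.05,.007,.05))
print(go(r[0]/1000,r[1]/1000,.014,r[4]/1000+np.pi/2))
E
```

```text
[-0.676 -0.056  1.738 -0.004  1.464 -1.033] [ 0.43718921 -0.28690352  0.19724154]
rest [  438  -287    19    61 -1218    11    19   833] [  438  -288    19    60 -1219    12    19   811]
[-0.0006, 0.0017, 0.1835, -0.006, -0.0019, 0.0047]
```

View pics/w8.png

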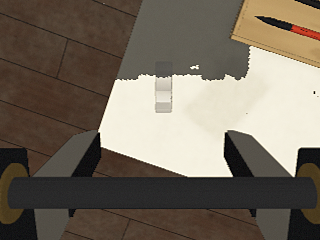

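The brush rest (crop (163,87)) is free between the fingers. Grasping it at the middle.

Request:
move_arm(deltas=[-0.001,0.001,0.06,-0.006,-0.002,0.005,0.6,-0.001,0.001,0.12,-0.006,-0.002,0.005,0.55,-0.001,0.001,0.16,-0.006,-0.002,0.005,0.55,-0.001,0.001,0.178,-0.006,-0.002,0.005,0.55,-0.001,0.001,0.184,-0.006,-0.002,0.005,0.55,-0.001,0.001,0.184,-0.006,-0.002,0.005,0.55,-0.001,0.001,0.184,-0.006,-0.002,0.005,0.05,-0.001,0.001,0.184,-0.006,-0.002,0.005,0.05,-0.001,0.001,0.184,-0.006,-0.002,0.005,0.05,-0.001,0.001,0.184,-0.006,-0.002,0.005,0.05,-0.001,0.001,0.184,-0.006,-0.002,0.005,0.05], squeeze=15)

```text
t: 27.65
tool_pos: [0.4376, -0.2893, 0.0143]
orientation: [1.799, 2.574, -0.0]
force: [0.2, 0.1, 3.1]
opening: 0.0198
gripper_force: 15.0
```

```bash
python3 - <<'E'
from h import *
s=robot.read_state();print(s['opening'],s['gripper_force'],s['tool_pos'],s['force'])
c=np.array([.4685,.084]);a=-.171;t=c+.074*np.array([-np.sin(a),np.cos(a)]);print(t,go(t[0],t[1],.2,a+np.pi/2))
E
```

```text
0.01978498675935044 15.001678504049778 [ 0.43760704 -0.2892549   0.01426451] [0.2347282  0.09788254 3.09614948]
[0.48109242 0.15692072] [0.4038, 0.1943, -0.1861, -0.0002, 0.0013, -1.049]
```

Request:
move_arm(deltas=[0,0,-0.06,0,0,0,0.05,0,0,-0.12,0,0,0,0.05,0.404,0.194,-0.186,0,0.001,-1.049,0.05,0.404,0.194,-0.186,0,0.001,-1.049,0.05,0.404,0.194,-0.186,0,0.001,-1.049,0.05,0.404,0.194,-0.186,0,0.001,-1.049,0.05,0.404,0.194,-0.186,0,0.001,-1.049,0.05,0.404,0.194,-0.186,0,0.001,-1.049,0.05,0.404,0.194,-0.186,0,0.001,-1.049,0.05,0.404,0.194,-0.186,0,0.001,-1.049,0.05,0.404,0.194,-0.186,0,0.001,-1.049,0.05,0.404,0.194,-0.186,0,0.001,-1.049,0.05])

```text
t: 29.15
tool_pos: [0.4804, 0.1556, 0.199]
orientation: [-0.27, -3.129, 0.002]
force: [-0.2, 0.7, -0.7]
opening: 0.0197
gripper_force: 15.0
```

Request:
move_arm(deltas=[0,0,0,0,0,0,0.05,0,0,0,0,0,0,0.05])

```text
t: 29.4
tool_pos: [0.4807, 0.156, 0.1996]
orientation: [-0.271, -3.129, 0.0]
force: [-0.0, -0.3, 0.3]
opening: 0.0195
gripper_force: 15.0
```

```bash
python3 - <<'E'
from h import *
s=robot.read_state();print(np.round(s["q"],3),s["tool_pos"],s["opening"])
im,d,K,C=cam("wrist"); W=cloud(d,K,C); save("w9",im)
p=s["tool_pos"]
print("rest",rect(W,p[0],p[1],.04,.17,.21),"stone",rect(W,.469,.083,.1,.004,.05),"stick",rect(W,.448,.087,.06,.019,.06))
print(go(.481,.157,.018,-.171+np.pi/2))
E
```

```text
[ 0.212 -0.111  1.786 -0.     1.467 -1.186] [0.48069425 0.1560413  0.19955087] 0.0194897004751021
rest [ 474  158   43   52 -762  197  205 3550] stone [ 468   83   68  117 -174   14   26 5700] stick [ 448   87   20   74 -180   25   26 1210]
[-0.0002, 0.0008, 0.1816, -0.0002, -0.0004, -0.0014]
```

View pics/w9.png

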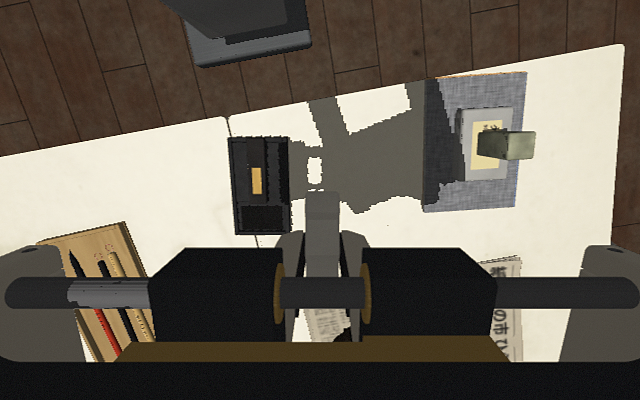

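Stick on the flat (258,182), tin with upright seal on the pile (490,143), rest held at (322,215), parallel to the stone. Lowering.

Request:
move_arm(deltas=[0,0.001,0.06,0,0,-0.001,0.05,0,0.001,0.12,0,0,-0.001,0.05,0,0.001,0.16,0,0,-0.001,0.05,0,0.001,0.178,0,0,-0.001,0.05,0,0.001,0.182,0,0,-0.001,0.05,0,0.001,0.182,0,0,-0.001,0.05,0,0.001,0.182,0,0,-0.001,0.05])

```text
t: 30.32
tool_pos: [0.4824, 0.1585, 0.0196]
orientation: [0.266, 3.128, 0.002]
force: [0.4, -0.4, -0.2]
opening: 0.0196
gripper_force: 15.0
```

Request:
move_arm(deltas=[0,0,0.002,0,0,0,0.05,0,0,0.004,0,0,0,0.05,0,0,0.005,0,0,0,0.05,0,0,0.005,0,0,0,0.05])

```text
t: 30.82
tool_pos: [0.4813, 0.1583, 0.0141]
orientation: [0.266, 3.13, 0.0]
force: [-7.1, -1.1, 14.7]
opening: 0.0193
gripper_force: 15.0
```

Request:
move_arm(deltas=[0,0,-0.001,0,0,0,0.05,0,0,-0.001,0,0,0,0.36,0,0,-0.001,0,0,0,0.36,0,0,-0.001,0,0,0,0.36,0,0,-0.03,0,0,0,0.36,0,0,-0.08,0,0,0,0.36,0,0,-0.14,0,0,0,0.5,0,0,-0.19,0,0,0,0.5,0,0,-0.19,0,0,0,0.5,0,0,-0.19,0,0,0,0.5])

```text
t: 32.08
tool_pos: [0.4806, 0.1581, 0.202]
orientation: [-0.266, -3.13, 0.0]
force: [-0.7, -0.7, -0.2]
opening: 0.0467
gripper_force: 0.0
```

```bash
python3 - <<'E'
from h import *
im,d,K,C=cam("wrist"); W=cloud(d,K,C); save("w10",im[60:360,140:600])
S=rect(W,.469,.083,.1,.004,.018)
r=rect(W,.481,.157,.05,.004,.05); st=rect(W,.448,.087,.06,.019,.06); S=rect(W,.469,.083,.085,.004,.05)
print("rest",r,"stone",S,"stick",st,"tin",rect(W,.461,.336,.07,.03,.06),"seal",rect(W,.458,.338,.04,.085,.12))
a=S[4]/1000
for p in (r,st): D=p[:2]-S[:2]; print("x",-(-D[1]*np.cos(a)+D[0]*np.sin(a))*-1,"y",D@[np.cos(a),np.sin(a)])
E
```

```text
rest [ 480  159   19   60 -175   11   19  822] stone [ 469   83   68  118 -170   14   26 5587] stick [ 448   86   20   75 -180   25   26 1200] tin [ 461  336   55   76 -123   39   48 3126] seal [ 459  338   24   25 1455   93   94  857]
x -76.76544812486358 y -2.016426093086529
x 0.5960750296782344 y -21.204827152301764
```

View pics/w10.png

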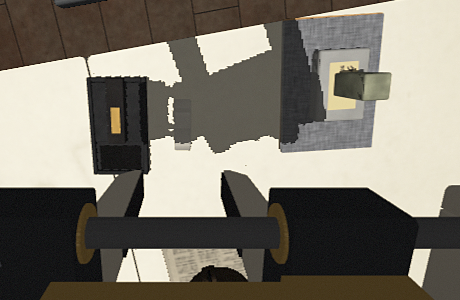

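Everything sits well inside the tolerances: rest at crop (182,125), stick at (115,120), and seal upright on the tin at (350,85). Handing in.

```bash
python3 -c "
from h import *
print(robot.close_job())"
```

```text
the job is handed in; nothing more can be done
None
```

The job is handed in at about 32 s: the last wrist-camera check put the tin, seal, ink stick and brush rest all within tolerance with the stone unmoved; I took no final look at the bowl, bottle or glue stick, and the hand-in returned no verdict.

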